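# Set the syringe pump's pusher to the gauge mark

### The arm

A 6-joint arm with a two-finger parallel gripper is mounted at the origin on the work surface. World frame = base frame: x ahead of the robot, y to its left, z up, the work surface at z = 0. Lengths are in mm, angles in rad, forces in N, time in s.
With the tool pointing down it reaches from about 350 to 875 mm from the base axis. Payload 4.2 kg.
Tool frame: the origin (TCP) lies at the very end of the fingers, on their centre line; the grasp point (between the pads) lies arm.grip_point_offset behind it (arm.grip_point_offset is the distance from the TCP to the grasp point, in mm); z points along the fingers, y is the line along which they close (so a half turn about z gives the same grasp; the last joint's range is limited). The gripper opens to 85 mm and grips with 20 to 120 N. Pads are 22 mm wide; open, the fingers measure 114 mm over their backs; the gripper's body (76 mm by 85 mm) begins 54 mm behind the grasp point. The pads swing forward as they close: fully open they stand 13 mm farther back than shut.
Start: joints at [-1.031, 0.385, 0.008, 0, -1.194, -0.259], TCP at [173.219, -600.495, 231.312] pointing down, gripper open.
Joint ranges: [-3.14, 3.14], [-1.21, 2.06], [-1.07, 1.41], [-3.16, 2.05], [-2.99, -0.16], [-3.1, 3.1]. Speed limits (rad/s): [2.79, 2.79, 3.14, 3.14, 3.14, 3.14].

### API

Orientations are given as a unit quaternion [x, y, z, w].
In Python, from bench import arm, cams, ticket gives the robot as it stands.
- The arm moves only by the tool servo_tool, never from a script. Its argument "commands" is a list that holds one entry, the list of rows, each a list of 7 numbers: the closure in counts, from 0 (fully open) to 255 (shut), then the shift along the tool's x, y, z in m, then the turn, a rotation vector about the tool's x, y, z in degrees. In form: [[[grip, x, y, z, ax, ay, az], ...]]. A call has 1 to 10 rows; each row shifts and turns the commanded pose from where the row before left it, along the tool's axes as they then stand; what a row does not reach is not made up. A row lasts 1/12 s, in which the tool goes at most 41.7 mm and 7.16 degrees, less where a joint would pass 70% of its speed; a pose out of reach is approached as far as the arm can. A call with a gripper value outside its range is refused whole. The fingers move at their own pace and stop on an object; the grip force is fixed at half the most. Time passes only in rows, so rows that do not move let the fingers close. It gives the time, the measured TCP pose, the force, the opening and the grip force at its end, in the units of the state.
- arm.read_state(): the state, without advancing time (a new reading comes with each control period).
- cams.get_image(name): name is "scene" or "top" or "wrist"; returns a dict with "frame" (420x560x3 uint8, blue, green, red), "K" (3x3 intrinsics, pixels), "T" (4x4, takes a point from camera to world coordinates). Camera axes: x right, y up, looking along -z (the intrinsics and any distortion apply to the point x, -y, -z); pixel columns grow to the right and rows downward; lengths in mm; the calibration is good to about 2 mm. A picture is of the moment at which its call begins. There is no depth.
- ticket.job_done(): hands the job in; it is judged then, once.
The state is a dict: "clock": time; "joints": joint angles; "joint_vel": joint speeds; "joint_efforts": joint torques, N m; "position": TCP position; "ee_rot": TCP orientation; "contact_force": force on the tool from outside, world axes, zero at the start; "wrist_torque": the same for the moment, N m; "gripper_width": finger opening in mm; "grasp_force": force on a finger pad.
Only numpy, scipy, OpenCV 4.12 (cv2) and the standard library are available. Lean on these libraries where they do the work, as an engineer would, in place of code of your own. Each camera call takes 0.05 s, during which the arm holds its last target. There are 200 camera calls.

### The job

The syringe is loaded in the pump: with a fingertip on the knurled wheel, roll it in strokes until the blue pusher has closed its gap so that its yellow pointer stands on the red gauge mark, without running the pusher into the plunger, and then take the hand away. Move the pusher only by the wheel, do not touch the pusher or the plunger, do not force the wheel, and leave everything else on the bench where it is.

Things in the scene. Friction and masses are not known exactly. Their poses are not given: they have to be found in the camera images.
- pump: white syringe pump fixed to the bench, 140 x 384 mm. Origin on the bench straight below the wheel's axis; z up, x = the wheel's axis, y = along the pump. The head with the wheel (88 mm high) reaches from y = -52 to +115 mm, the syringe deck (45 mm high) from there to y = -269 mm; the tallest thing on the deck is 92 mm high
- wheel: grey knurled wheel on edge in the pump head: 72 mm across, 24 mm wide, 30 ribs 2 mm high. Origin at its centre; turns about the pump's x. Only its top shows, 16 mm above the head, in a slot 28 mm wide. Stiff (2 N at the rim), stays where left. Rolling its top towards the pump's -y drives the pusher to -y towards the mark, 1 mm per 3 mm of rim (12 mm per rad); rolling back retracts it
- wheel_top (a point): the topmost point of the wheel (104 mm above the bench), half-way across its width. It does not turn with the wheel. The wheel is rigid and does not give downwards: rest the finger on it lightly
- pusher: blue pusher block, 64 x 20 x 44 mm, on the steel rods of the deck, driven by the wheel along the pump's y; origin at the foot of its leading (-y) face. A yellow pointer bar 4 mm wide lies along the top of that face and sticks out 16 mm on the +x side
- pointer (a point): tip of the yellow pointer, in the middle of its width, on its top side, 90 mm above the bench
- plunger: black plunger of the glass syringe, drawn out by a different amount each time, with a white gauge plate 44 x 22 mm clipped to it on its +x side; slides along the pump's y if pushed. Its flange stands 11 mm beyond the middle of the mark (-y). Axes as the pump's
- mark (a point): middle of the red gauge mark, a band 8 mm wide (along y) across the white gauge plate, at its edge next to the pointer. Axes as the pump's: the pointer starts 15 to 37 mm from it on the +y side and is set when its y here is within 4 mm of 0
- stopper: black rubber stopper, 24 mm across, 18 mm tall, loose on top of the pump head; origin under its centre
- ph_pen: yellow and white pen-type pH meter, about 150 x 30 x 18 mm, lying on the bench; origin at its underside
- vial: amber vial with white cap, 28 mm across, 55 mm tall, on the bench; origin under its centre
- beaker: small glass beaker, 60 mm across, 70 mm tall, on the bench; origin under its centre
- cylinder: glass measuring cylinder, 126 mm tall, with blue 50 mm foot, on the bench; origin under its centre
- funnel: white funnel standing mouth down, 72 mm across, 85 mm tall; origin under its centre
- spatula: steel spatula 170 mm long and 4 mm thick, lying on the bench; origin at its underside

How it is judged:
By the outcome, as a careful person would: the job done as asked, in the order asked, and still so for the second after the job is handed in, with the robot touching nothing.
It also fails if it takes over 51 s, if anything falls off the work surface, if the arm or the gripper's body presses on something with over 40 N, if the wrist force passes 120 N, or if a joint passes its speed limit or range.

## Working session

There is one attempt and no reset: what is moved stays moved. The work goes in short steps, Python scripts to look and compute and a tool call to move; the robot and the scene stay as the last step left them, time stands still between calls to the robot, and variables do not carry over. Pictures are saved under pics/ and viewed, at most 10 in all, crops included, and the job is handed in when it is done.

Besides the shell and the picture viewer there is one more tool, called as name(argument=value, ...), one argument or row to a line, values as JSON. servo_tool: Moves the arm, as the interface text tells. Its arguments: {"type":"object","properties":{"commands":{"type":"array","items":{"type":"array","items":{"type":"array","items":{"type":"number"}}}}},"required":["commands"]}

```bash
mkdir -p pics; cat > h.py <<'E'
import numpy as np, cv2
from bench import arm, cams, ticket
def ray(im,u,v):
    K,T=im["K"],im["T"]; d=np.linalg.inv(K)@[u,v,1]; d=np.array([d[0],-d[1],-d[2]])
    return T[:3,3],T[:3,:3]@d
def onz(im,u,v,z):
    o,d=ray(im,u,v); return o+d*(z-o[2])/d[2]
def proj(im,p):
    c=np.linalg.inv(im["T"])@np.r_[p,1]; q=im["K"]@[c[0],-c[1],-c[2]]; return q[:2]/q[2]
E
python3 - <<'E'
from h import *
import pickle
for n in ("top","scene"):
    im=cams.get_image(n); pickle.dump(im,open(n+".pkl","wb"))
    cv2.imwrite(f"pics/{n}1.png",cv2.resize(im["frame"],(800,600),interpolation=cv2.INTER_CUBIC))
    print(n,im["K"],im["T"],[k for k in im])
print(arm.read_state(),arm.grip_point_offset)
E
```

```text
top [[451.75048829   0.         282.5325431 ]
 [  0.         451.75048829 212.96856847]
 [  0.           0.           1.        ]] [[ 1.14857679e-02  9.98054636e-01 -6.12782168e-02  4.91728774e+02]
 [-9.99932508e-01  1.13570078e-02 -2.44913081e-03  9.46317981e+01]
 [-1.74842917e-03  6.13022112e-02  9.98117719e-01  9.84331187e+02]
 [ 0.00000000e+00  0.00000000e+00  0.00000000e+00  1.00000000e+00]] ['frame', 'K', 'T']
scene [[444.42837264   0.         279.04975597]
 [  0.         444.42837264 209.34341817]
 [  0.           0.           1.        ]] [[-7.83355457e-01 -4.73921957e-01  4.02184294e-01  8.31083269e+02]
 [ 6.21546747e-01 -6.03304944e-01  4.99702697e-01  4.54049965e+02]
 [ 5.81969276e-03  6.41421175e-01  7.67166871e-01  6.20346236e+02]
 [ 0.00000000e+00  0.00000000e+00  0.00000000e+00  1.00000000e+00]] ['frame', 'K', 'T']
{'clock': 0.1, 'joints': array([-1.03140378e+00,  3.85485015e-01,  6.77400510e-03, -4.25201868e-04,
       -1.19397808e+00, -2.58613940e-01]), 'joint_vel': array([-0.00014018, -0.0022678 ,  0.0046307 ,  0.00289779, -0.000985  ,
       -0.00013106]), 'joint_efforts': array([-6.25260400e-04, -3.93318415e+01,  1.88929027e+01,  4.19792086e+00,
       -2.57369087e-03,  4.11974625e-06]), 'position': array([ 173.07437416, -600.02876684,  230.33368671]), 'ee_rot': array([-1.39850888e-01,  9.90172103e-01,  9.48813963e-04, -1.85581191e-04]), 'contact_force': array([-0.43471822, -0.63516754,  0.28394344]), 'wrist_torque': array([-0.00331045, -0.0183998 , -0.02217756]), 'grasp_force': 0.0, 'gripper_width': 85.40652476941113} 18.700000000000003
```

View pics/top1.png

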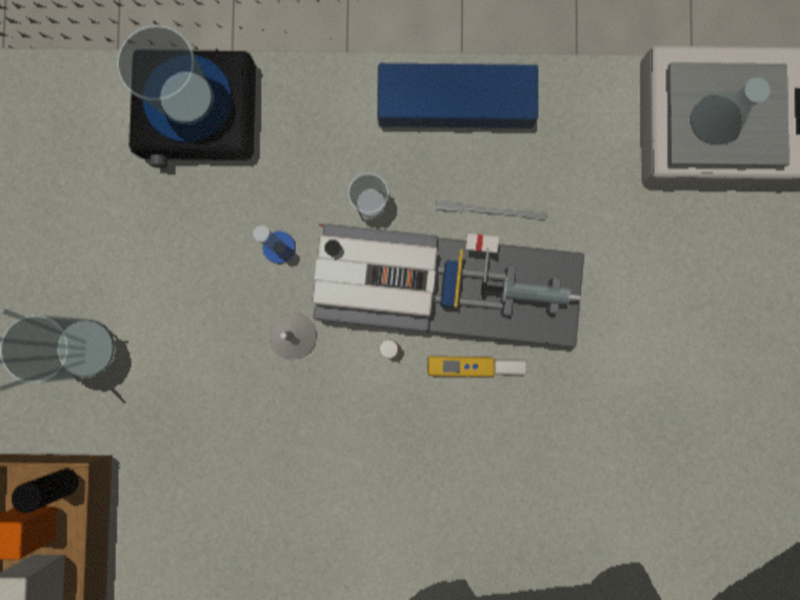

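View pics/scene1.png

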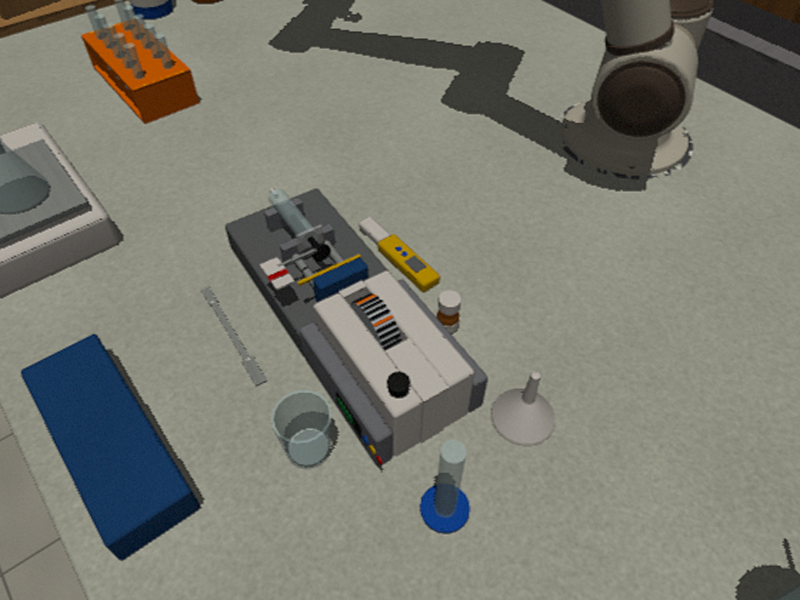

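The top picture shows the pump with the wheel at about (397,276), the yellow pointer at (460,253) and the red mark at (480,242), all in 800 px. The stopper is at (333,247). I'll enlarge that area.

```bash
python3 - <<'E'
from h import *
import pickle
im=pickle.load(open("top.pkl","rb"))
c=im["frame"][150:250,210:415]
cv2.imwrite("pics/c1.png",cv2.resize(c,None,fx=3.9,fy=3.9,interpolation=cv2.INTER_CUBIC))
E
```

```text
(no output)
```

View pics/c1.png

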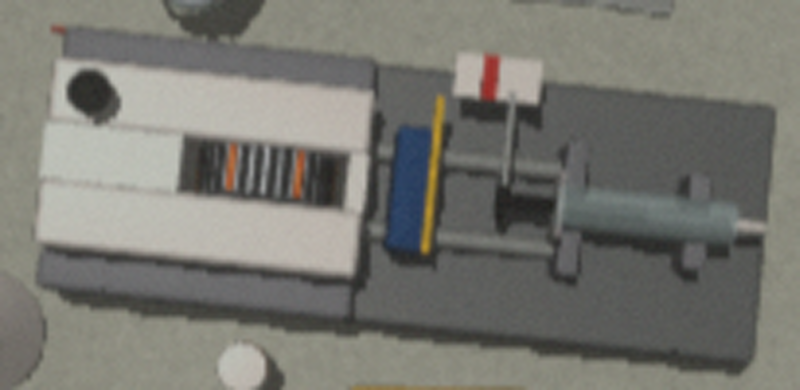

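```bash
python3 - <<'E'
from h import *
import pickle
im=pickle.load(open("top.pkl","rb"))
f=lambda x,y,z: onz(im,210+x/3.9,150+y/3.9,z)[:2]
P={k:f(*v) for k,v in dict(htl=(57,60,88),htr=(372,92,88),hbr=(355,275,88),hbl=(37,240,88),slL=(181,163,88),slR=(346,180,88),ptr=(440,97,90),ptrend=(427,252,90),mark=(488,99,90),markfar=(492,55,90),dtr=(775,107,45),dbr=(752,360,45),stop=(90,90,106),wt=(265,170,104)).items()}
for k in P: print(k,P[k].round(1))
a=P['hbr']-P['hbl']+P['htr']-P['htl']; print(np.degrees(np.arctan2(*a[::-1])),np.linalg.norm(a)/2)
b=P['dtr']-P['dbr']; print(b,np.degrees(np.arctan2(*b[::-1])),np.linalg.norm(b))
b=P['ptr']-P['ptrend']; print(b,np.degrees(np.arctan2(*b[::-1])),np.linalg.norm(b))
E
```

```text
htl [640.8 213.8]
htr [626.1  52.1]
hbr [532.2  59.9]
hbl [548.2 222.2]
slL [588.5 149.4]
slR [580.7  65. ]
ptr [623.6  17.4]
ptrend [544.2  23.5]
mark [622.9  -7.1]
markfar [645.6  -9.1]
dtr [ 626.9 -166.2]
dbr [ 491.3 -153.2]
stop [622.8 194.6]
wt [583.7 106.2]
-95.41858358057493 162.75361202888672
[135.60619153 -12.98681716] -5.4704538423537805 136.2266368977012
[79.43325652 -6.12984169] -4.412753231286231 79.66942450477087
```

servo_tool(
  commands=[
    [[255,0,0,0,0,0,7.13],[255,0,0,0,0,0,7.13],[255,0,0,0,0,0,7.13],[255,-0.0156,0.0337,0,0,0,0],[255,-0.0156,0.0337,0,0,0,0],[255,-0.0156,0.0337,0,0,0,0],[255,-0.0156,0.0337,0,0,0,0],[255,-0.0156,0.0337,0,0,0,0],[255,-0.0156,0.0337,0,0,0,0],[255,-0.0156,0.0337,0,0,0,0]],
  ],
)

```text
clock: 0.93
position: [304.0, -373.9, 231.0]
ee_rot: [0.046, 0.999, 0.0, -0.0]
contact_force: [1.0, -0.3, 0.3]
gripper_width: 0.1
grasp_force: 0.0
```

servo_tool(
  commands=[
    [[255,-0.0156,0.0337,0,0,0,0],[255,-0.0156,0.0337,0,0,0,0],[255,-0.0156,0.0337,0,0,0,0],[255,-0.0156,0.0337,0,0,0,0],[255,-0.0156,0.0337,0,0,0,0],[255,-0.0156,0.0337,0,0,0,0],[255,-0.0156,0.0337,0,0,0,0],[255,-0.0156,0.0337,0,0,0,0],[255,-0.0156,0.0337,0,0,0,0],[255,-0.0156,0.0337,0,0,0,0]],
  ],
)

```text
clock: 1.77
position: [490.4, -52.7, 231.1]
ee_rot: [0.046, 0.999, 0.0, -0.0]
contact_force: [1.1, -0.3, -0.7]
gripper_width: -0.2
grasp_force: 0.0
```

servo_tool(
  commands=[
    [[255,-0.0156,0.0337,0,0,0,0],[255,-0.0156,0.0337,0,0,0,0],[255,-0.0156,0.0337,0,0,0,0],[255,-0.0156,0.0337,0,0,0,0],[255,-0.0156,0.0337,0.02,0,0,0],[255,0,0,0.03,0,0,0],[255,0,0,0.02,0,0,0],[255,0,0,0,0,0,0]],
  ],
)

```text
clock: 2.43
position: [579.9, 105.4, 155.7]
ee_rot: [0.046, 0.999, -0.002, -0.006]
contact_force: [-0.8, 0.1, -0.7]
gripper_width: 0.1
grasp_force: 0.0
```

```bash
python3 - <<'E'
from h import *
a=cams.get_image("wrist"); b=cams.get_image("scene"); print(arm.read_state()["position"])
import pickle; pickle.dump(a,open("w.pkl","wb"))
cv2.imwrite("pics/m2.png",np.hstack([cv2.resize(a["frame"],(400,300),interpolation=cv2.INTER_AREA),cv2.resize(b["frame"][120:340,130:423],(400,300),interpolation=cv2.INTER_CUBIC)]))
print(proj(a,[584.5,107.3,104])*400/560, proj(a,arm.read_state()["position"])*400/560)
E
```

```text
[583.09027872 105.37846495 161.18885018]
[204.029784   170.44617719] [201.72345557 199.55350062]
```

View pics/m2.png

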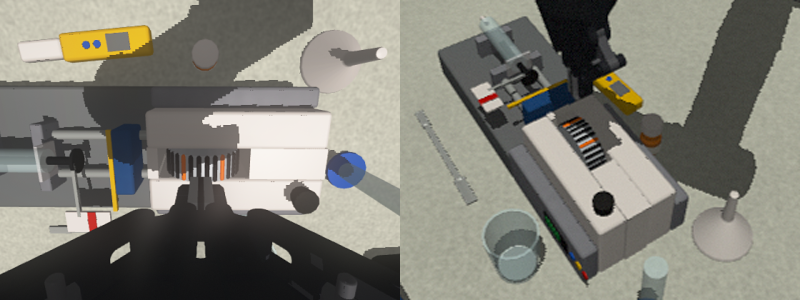

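The wrist view shows the wheel under the fingertip, centred near (203,165), as predicted. Next I tilt back and come in close to the rim.

servo_tool(
  commands=[
    [[255,-0.001,0.0185,0.02,0,0,0],[255,0,0,0.032,0,0,0],[255,0,0,0,5.5,0,0],[255,0,0,0,5.5,0,0],[255,0,0,0,5.5,0,0],[255,0,0,0,5.5,0,0],[255,0,0,0,0,0,0],[255,0,0,0,0,0,0]],
  ],
)

```text
clock: 3.2
position: [586.6, 124.9, 110.6]
ee_rot: [0.045, 0.981, -0.19, -0.008]
contact_force: [-1.4, -0.6, -0.3]
gripper_width: 0.6
grasp_force: 0.0
```

servo_tool(
  commands=[
    [[255,0,0,0,0,0,0]],
  ],
)

```text
clock: 3.28
position: [586.6, 124.1, 111.0]
ee_rot: [0.046, 0.981, -0.189, -0.008]
contact_force: [0.2, 0.1, 0.4]
gripper_width: 0.2
grasp_force: 0.0
```

servo_tool(
  commands=[
    [[255,0,0,0.007,0,0,0],[255,0,0,0.0015,0,0,0],[255,0,0,0,0,0,0]],
  ],
)

```text
clock: 3.53
position: [585.6, 119.8, 101.9]
ee_rot: [0.046, 0.981, -0.19, -0.009]
contact_force: [-0.0, 0.3, 0.1]
gripper_width: -0.1
grasp_force: 0.0
```

servo_tool(
  commands=[
    [[255,0,0,0.001,0,0,0],[255,0,0,0,0,0,0]],
  ],
)

```text
clock: 3.7
position: [585.8, 120.0, 101.5]
ee_rot: [0.046, 0.981, -0.191, -0.009]
contact_force: [-1.0, 0.1, 2.9]
gripper_width: -0.0
grasp_force: 1.3
```

servo_tool(
  commands=[
    [[255,0,0,0.0007,0,0,0],[255,0,0,0,0,0,0]],
  ],
)

```text
clock: 3.87
position: [585.9, 120.0, 101.4]
ee_rot: [0.045, 0.981, -0.191, -0.008]
contact_force: [-1.7, 0.2, 6.2]
gripper_width: -0.1
grasp_force: 2.9
```

servo_tool(
  commands=[
    [[255,0,-0.00314,0.00014,-5,0,0],[255,0,-0.00314,0.00014,-5,0,0]],
  ],
)

```text
clock: 4.03
position: [585.9, 116.7, 102.8]
ee_rot: [0.044, 0.994, -0.102, -0.003]
contact_force: [-2.0, 2.3, 3.6]
gripper_width: 0.1
grasp_force: 1.9
```

servo_tool(
  commands=[
    [[255,0,-0.00314,0.0004,-5,0,0],[255,0,-0.00314,0.0003,-5,0,0],[255,0,-0.00314,0.00014,-5,0,0]],
  ],
)

```text
clock: 4.28
position: [585.2, 106.1, 104.2]
ee_rot: [0.045, 0.999, 0.029, 0.003]
contact_force: [-3.1, 1.1, 4.7]
gripper_width: 0.4
grasp_force: 2.2
```

servo_tool(
  commands=[
    [[255,0,-0.00314,0.0002,-5,0,0],[255,0,-0.00314,0.0002,-5,0,0],[255,0,-0.00314,0.0002,-5,0,0],[255,0,0,0,0,0,0]],
  ],
)

```text
clock: 4.62
position: [584.3, 93.3, 101.6]
ee_rot: [0.048, 0.986, 0.158, 0.009]
contact_force: [-1.7, 0.3, 6.4]
gripper_width: -0.1
grasp_force: 3.2
```

servo_tool(
  commands=[
    [[255,0,0,-0.01,0,0,0],[255,0,0.0056,0.00034,7,0,0],[255,0,0.0056,0.00034,7,0,0],[255,0,0.0056,0.00034,7,0,0],[255,0,0.0056,0.00034,7,0,0],[255,0,0.0056,0.00034,7,0,0],[255,0,0.0056,0.00034,7,0,0],[255,0,0,0,0,0,0],[255,0,0,0,0,0,0]],
  ],
)

```text
clock: 5.37
position: [585.4, 127.6, 106.7]
ee_rot: [0.043, 0.977, -0.209, -0.01]
contact_force: [0.8, 0.5, -0.3]
gripper_width: -0.2
grasp_force: 0.0
```

```bash
cat > look.py <<'E'
from h import *
import sys,pickle
n=sys.argv[1]
a=cams.get_image("wrist"); b=cams.get_image("top"); pickle.dump((a,b),open(f"l{n}.pkl","wb"))
print(arm.read_state()["position"],proj(a,[623.6,17.4,90]),proj(a,[622.9,-7.1,90]))
B=b["frame"][155:225,270:363]
cv2.imwrite(f"pics/l{n}.png",np.hstack([cv2.resize(a["frame"],(400,300),interpolation=cv2.INTER_AREA),cv2.resize(B,(400,300),interpolation=cv2.INTER_CUBIC)]))
E
python3 look.py 1
```

```text
[585.91094617 125.79854471 108.18215556] [146.22515384 295.17163378] [120.08073637 289.69533869]
```

View pics/l1.png

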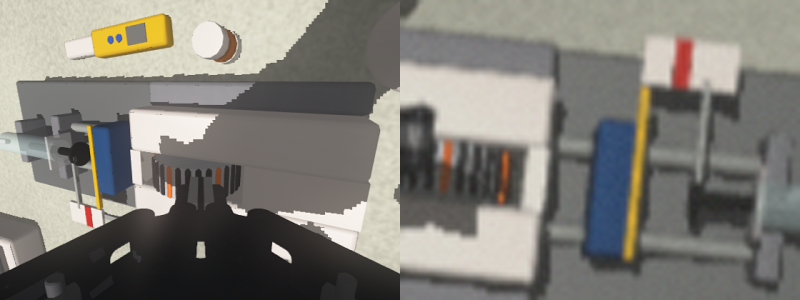

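```bash
cat > gap.py <<'E'
from h import *
import sys,pickle
def gap(b):
    f=b["frame"].astype(int); B,G,R=f[...,0],f[...,1],f[...,2]
    m=np.zeros(B.shape,bool); m[155:225,300:365]=1
    y=m&(R>110)&(G>80)&(B<0.55*G); r=m&(R>100)&(G<0.55*R)&(B<0.6*R)
    a=np.radians(-5.2); ex,ey=np.array([np.cos(a),np.sin(a)]),np.array([-np.sin(a),np.cos(a)])
    g=lambda mk,z: np.array([onz(b,u,v,z)[:2] for v,u in np.argwhere(mk)])
    Y,M=g(y,90),g(r,90); s=Y@ex; k=s>s.max()-30
    return (Y[k]@ey).mean()-(M@ey).mean(),len(Y),len(M),(M@ey).mean()
if __name__=="__main__":
    bs=[pickle.load(open("top.pkl","rb")),pickle.load(open("l1.pkl","rb"))[1]]
    if len(sys.argv)>1: bs=[cams.get_image("top")]
    for b in bs: print(gap(b))
E
python3 gap.py
```

```text
(np.float64(24.332182629043146), 81, 35, np.float64(50.08483815891975))
(np.float64(16.2160844934575), 86, 35, np.float64(50.08483815891975))
```

Stroke 1 moved the pusher 8.1 mm, leaving 16.2 mm. The pointer and mark are clearly visible from the top. Two more strokes like this should do it.

servo_tool(
  commands=[
    [[255,0,0,0.006,0,0,0],[255,0,0,0.0015,0,0,0],[255,0,0,0,0,0,0]],
  ],
)

```text
clock: 5.72
position: [585.7, 121.1, 101.5]
ee_rot: [0.046, 0.977, -0.207, -0.01]
contact_force: [-0.0, -0.3, 0.7]
gripper_width: 0.2
grasp_force: 0.0
```

servo_tool(
  commands=[
    [[255,0,0,0.001,0,0,0],[255,0,0,0,0,0,0]],
  ],
)

```text
clock: 5.88
position: [585.9, 121.2, 101.1]
ee_rot: [0.046, 0.977, -0.208, -0.009]
contact_force: [0.5, -0.6, 1.4]
gripper_width: 0.0
grasp_force: 0.7
```

servo_tool(
  commands=[
    [[255,0,0,0.001,0,0,0],[255,0,-0.00314,0.00014,-5,0,0],[255,0,-0.00314,0.0002,-5,0,0],[255,0,-0.00314,0.0004,-5,0,0],[255,0,-0.00314,0.0003,-5,0,0]],
  ],
)

```text
clock: 6.3
position: [585.6, 110.5, 103.9]
ee_rot: [0.045, 0.998, -0.032, 0.001]
contact_force: [-1.7, 1.6, 3.9]
gripper_width: -0.4
grasp_force: 1.9
```

servo_tool(
  commands=[
    [[255,0,-0.00314,0.0002,-5,0,0],[255,0,-0.00314,0.0002,-5,0,0],[255,0,-0.00314,0.0002,-5,0,0],[255,0,-0.00314,0.0002,-5,0,0],[255,0,0,0,0,0,0]],
  ],
)

```text
clock: 6.72
position: [584.4, 94.6, 102.0]
ee_rot: [0.048, 0.989, 0.141, 0.008]
contact_force: [-1.7, -0.2, 7.6]
gripper_width: -0.1
grasp_force: 3.3
```

```bash
python3 gap.py x
```

```text
Traceback (most recent call last):
  File "gap.py", line 14, in <module>
    for b in bs: print(gap(b))
                       ~~~^^^
  File "gap.py", line 9, in gap
    Y,M=g(y,90),g(r,90); s=Y@ex; k=s>s.max()-30
                           ~^~~
ValueError: matmul: Input operand 1 has a mismatch in its core dimension 0, with gufunc signature (n?,k),(k,m?)->(n?,m?) (size 2 is different from 0)
```

Occluded while tilted forward. I'll lift off, return, and measure there.

servo_tool(
  commands=[
    [[255,0,0,-0.01,0,0,0],[255,0,0.0056,0.00034,7,0,0],[255,0,0.0056,0.00034,7,0,0],[255,0,0.0056,0.00034,7,0,0],[255,0,0.0056,0.00034,7,0,0],[255,0,0.0056,0.00034,7,0,0],[255,0,0.0056,0.00034,7,0,0],[255,0,0,0,0,0,0],[255,0,0,0,0,0,0]],
  ],
)

```text
clock: 7.52
position: [585.5, 128.7, 105.7]
ee_rot: [0.043, 0.973, -0.226, -0.011]
contact_force: [0.4, -0.9, -0.4]
gripper_width: 0.2
grasp_force: 0.0
```

```bash
python3 gap.py x; python3 -c "
from h import *
s=arm.read_state();print(s['position'],s['ee_rot'])"
```

```text
(np.float64(8.031842621070751), 86, 35, np.float64(50.08483815891975))
[585.79290211 127.75501567 106.60698684] [ 0.04414031  0.97333585 -0.22484987 -0.01055873]
```

Gap is now 8.0 mm. One more identical stroke.

servo_tool(
  commands=[
    [[255,0,0,0.0055,0,0,0],[255,0,0,0.0015,0,0,0],[255,0,0,0,0,0,0]],
  ],
)

```text
clock: 7.82
position: [585.7, 122.4, 101.1]
ee_rot: [0.046, 0.973, -0.224, -0.011]
contact_force: [-0.1, -0.3, -0.1]
gripper_width: -0.1
grasp_force: 0.0
```

servo_tool(
  commands=[
    [[255,0,0,0.001,0,0,0],[255,0,0,0,0,0,0]],
  ],
)

```text
clock: 7.98
position: [586.1, 122.6, 100.6]
ee_rot: [0.046, 0.973, -0.224, -0.01]
contact_force: [0.5, 0.3, 0.8]
gripper_width: 0.0
grasp_force: 0.0
```

servo_tool(
  commands=[
    [[255,0,0,0.0013,0,0,0],[255,0,-0.00314,0.00014,-5,0,0],[255,0,-0.00314,0.0002,-5,0,0],[255,0,-0.00314,0.0004,-5,0,0],[255,0,-0.00314,0.0003,-5,0,0]],
  ],
)

```text
clock: 8.4
position: [585.9, 112.0, 103.7]
ee_rot: [0.045, 0.998, -0.049, -0.0]
contact_force: [-0.6, 2.2, 2.5]
gripper_width: -0.2
grasp_force: 1.4
```

servo_tool(
  commands=[
    [[255,0,-0.00314,0.0002,-5,0,0],[255,0,-0.00314,0.0002,-5,0,0],[255,0,-0.00314,0.0002,-5,0,0],[255,0,-0.00314,0.0002,-5,0,0],[255,0,0,0,0,0,0]],
  ],
)

```text
clock: 8.82
position: [584.6, 96.0, 102.5]
ee_rot: [0.048, 0.991, 0.124, 0.007]
contact_force: [-1.7, 0.6, 6.3]
gripper_width: 0.0
grasp_force: 3.2
```

servo_tool(
  commands=[
    [[255,0,0,-0.01,0,0,0],[255,0,0.0056,0.00034,7,0,0],[255,0,0.0056,0.00034,7,0,0],[255,0,0.0056,0.00034,7,0,0],[255,0,0.0056,0.00034,7,0,0],[255,0,0.0056,0.00034,7,0,0],[255,0,0,0,0,0,0],[255,0,0,0,0,0,0]],
  ],
)

```text
clock: 9.48
position: [585.2, 125.5, 107.6]
ee_rot: [0.043, 0.982, -0.183, -0.009]
contact_force: [-1.3, 0.8, -0.3]
gripper_width: -0.1
grasp_force: 0.0
```

```bash
python3 gap.py x; python3 look.py 3
```

```text
(np.float64(1.0956100165995863), 83, 32, np.float64(50.20596950686816))
[585.88866171 123.17225691 109.24985095] [144.39324307 298.61927374] [116.26404376 293.86254806]
```

View pics/l3.png

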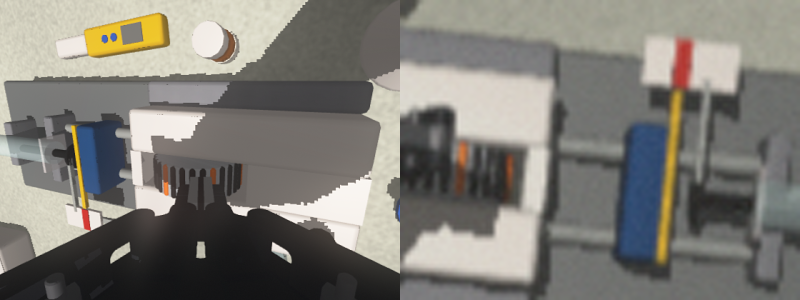

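The top view shows the pointer tip (677,90) at the red mark's edge (680,88), about 1 mm to the +y side, and the wrist view agrees. I'll take the hand away.

servo_tool(
  commands=[
    [[255,0,0,-0.03,0,0,0],[255,0,0,-0.03,0,0,0],[255,0,0,-0.03,0,0,0],[255,0,0,-0.03,0,0,0],[255,0,0,0,0,0,0],[255,0,0,0,0,0,0],[255,0,0,0,0,0,0]],
  ],
)

```text
clock: 10.22
position: [589.5, 165.0, 220.9]
ee_rot: [0.046, 0.982, -0.182, -0.009]
contact_force: [0.2, 0.5, -1.4]
gripper_width: -0.1
grasp_force: 0.0
```

```bash
python3 gap.py x; python3 -c "
from h import *
print(arm.read_state()['position']); print(ticket.job_done())"
```

```text
(np.float64(1.1964094299745867), 84, 34, np.float64(50.0387167897756))
[589.22271712 164.76203484 220.1780785 ]
the job is handed in; nothing more can be done
None
```

The job is handed in: three fingertip strokes on the wheel brought the yellow pointer to about 1.2 mm from the middle of the red mark (limit 4 mm), on the +y side, short of the plunger, and the hand is clear of the pump at about 10 s of the 51 s allowed; no verdict came back.

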